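# Screw down the loaded herb press

### The job

Two small screw presses stand on the dispensary counter. Close the one that has the pot with the wooden disc under its platen: wind its T-handle clockwise, about one full turn (half a turn on one end of the bar, then half a turn on the other, is the easy way), until the platen sits down on the wooden disc and the screw stops. Leave the T-handle of the empty press as it is.

Things in the scene. Friction and masses are not known exactly. Their poses are not given: they have to be found in the camera images.
- loaded_press_tbar (a joint): T-handle of the press with the pot (aluminium, 100 mm across; pale wooden disc on it, top at 100 mm height). 0 = open, grows clockwise seen from above; firm stop at 6.4 rad, where the dark platen meets the disc. Starts at 0 to 1.2. Turns with 0.1 N m (2 N at 50 mm), stays where left. Bar and platen sink 20 mm per turn (3.2 mm per rad).
- loaded_press_hub (a point): Centre of that T-handle, on the screw axis at the bar's mid height (236 mm up when open, 215 mm at the stop). x lies along the bar, z up. Bar: level steel rod 12 mm thick, 22 mm black balls centred 78 mm either side; hub 28 mm across, 24 mm high. Nothing is higher on the press; crossbeam 36 x 180 mm below, top at 172 mm, nuts to 180 mm at 73 mm from the axis.
- empty_press: The other press: of the same make and size, with nothing under its platen. Origin at the middle of its base's underside, on its screw axis; its y axis runs along its crossbeam. Base 130 x 180 mm, T-handle bar 215 to 236 mm above the counter. At least 300 mm from the other press's axis.
- empty_press_tip (a point): Centre of one black ball of the empty press's T-handle, 78 mm from its axis. It must not be moved.

How it is judged (in metres and radians):
At the end, for the whole second after the job is handed in: the loaded press's T-handle is within 0.35 rad (20 degrees) of its stop, so the platen sits on the wooden disc within about 1 mm, and at rest; the empty press's handle end is within 20 mm of where it was (value of joint loaded_press_tbar above 6.05 rad and velocity of joint loaded_press_tbar between -0.05 and 0.05 rad/s and distance of empty_press_tip from where it was at the start of the episode below 0.02 m); the robot touches nothing.
It fails at once if the empty press's T-handle is turned (its end moved by more than 20 mm) (distance of empty_press_tip from where it was at the start of the episode above 0.02 m).
It also fails if it takes over 53 s, if anything falls off the work surface, if the arm or the gripper's body presses on something with over 40 N, if the wrist force passes 120 N, or if a joint passes its speed limit or range.

### The arm

A 7-joint arm with a two-finger parallel gripper is mounted at the origin on the work surface. World frame = base frame: x ahead of the robot, y to its left, z up, the work surface at z = 0. Lengths are in m, angles in degrees, forces in N, time in s.
With the tool pointing down it reaches from about 0.425 to 0.95 m from the base axis. Payload 4.7 kg.
Tool frame: the origin (TCP) lies where the fingers leave the gripper's body, on its centre line; the fingertips stand 70 mm ahead of it and the grasp point (between the pads) lies 51 mm ahead of it (bot.pinch_z is the distance from the TCP to the grasp point, in m); z points along the fingers, y is the line along which they close (so a half turn about z gives the same grasp; the last joint's range is limited). The gripper opens to 87 mm and grips with 3 to 60 N. Pads are 19 mm wide; open, the fingers measure 117 mm over their backs; the gripper's body (75 mm by 190 mm) begins 51 mm behind the grasp point.
Start: joints at [61.599, 26.849, -2.785, 87.806, 1.381, 65.374, -4.715], TCP at [0.304, -0.603, 0.292] pointing down, gripper open.
Joint ranges: [-148.3, 148.3], [-19.14, 114.17], [-79.39, 73.82], [5.75, 140.21], [-59.74, 239.74], [12.07, 113.84], [-152.46, 152.46]. Speed limits (degrees/s): [147.25, 147.25, 180, 180, 180, 180, 180].

### API

Orientations are given as a 3x3 rotation matrix whose columns are the frame's x, y, z axes.
In Python, from plant import bot gives the robot as it stands.
- The arm moves only by the tool drive_tool, never from a script. Its argument "plan" is a list of rows, each a list of 5 numbers: the shift along the world's x, y, z in m, then the turn about the world's z in degrees, then the opening, from 0 (shut) to 1 (fully open). In form: [[dx, dy, dz, twist, claw], ...]. A call has 1 to 12 rows; each row shifts and turns the commanded pose from where the row before left it; what a row does not reach is not made up. A row lasts 1/10 s, in which the tool goes at most 50 mm and 8.59 degrees, less where a joint would pass 70% of its speed; a pose out of reach is approached as far as the arm can. A call is refused whole if a number of a shift passes 0.05 or a number of a turn 8.59, either way. A call with a gripper value outside its range is refused whole. The fingers move at their own pace and stop on an object; "grip_force" is the grip in N (left out, the last holds). Time passes only in rows, so rows that do not move let the fingers close. It gives the time, the measured TCP pose, the force, the opening and the grip force at its end, in the units of the state.
- bot.get_state(): the state, without advancing time (a new reading comes with each control period).
- bot.capture(name): name is "scene" or "side" or "wrist"; returns a dict with "frame" (420x560x3 uint8, blue, green, red), "fx", "fy", "cx", "cy" (pixels), "R" (3x3) and "t" (3): a world point X has camera coordinates R X + t; the wrist camera has in their place "tool_from_camera" (4x4, takes a point from camera to tool coordinates, whose origin is the TCP and whose axes are the flange's). Camera axes: x right, y down, z forward; pixel columns grow to the right and rows downward; lengths in m; the calibration is good to about 2 mm. A picture is of the moment at which its call begins: read the wrist's pose just before it. There is no depth.
- bot.job_done(): hands the job in; it is judged then, once.
Trained networks look in the newest picture that a camera, given by its name, has taken for a name from the list of things; names that differ only in an ending like _2 or _b are one class to them, and where a whole thing is asked for, a point or a joint stands for the part that bears it (a point fixed in the world has none). Each returns a list of dicts, best first, with "p" (0 to 1); they miss things now and then, are a little off and sometimes report something else, mostly with a low value. They report only what shows in the picture. A call takes as long as a camera call.
- bot.outline_of(camera, label): "region" (420x560 bool, what is visible of it).
- bot.mark_of(camera, label): "point" ([x, y, z] in m, in the coordinates of the camera as it stood for that picture, good to about 4 mm: a listed point, or the origin of a listed thing).
The state is a dict: "time": time; "joint_pos": joint angles; "joint_vel": joint speeds; "joint_torque": joint torques, N m; "tool_pos": TCP position; "orientation": TCP orientation; "contact_force": force on the tool from outside, world axes, zero at the start; "torque": the same for the moment, N m; "grip_width": opening from 0.0 (shut) to 1.0 (fully open); "grip_force": force on a finger pad.
Only numpy, scipy, OpenCV 4.12 (cv2) and the standard library are available. Lean on these libraries where they do the work, as an engineer would, in place of code of your own. Each camera call takes 0.05 s, during which the arm holds its last target. There are 200 camera calls.

## Working session

There is one attempt and no reset: what is moved stays moved. The work goes in short steps, Python scripts to look and compute and a tool call to move; the robot and the scene stay as the last step left them, time stands still between calls to the robot, and variables do not carry over. Pictures are saved under pics/ and viewed, at most 10 in all, crops included, and the job is handed in when it is done.

Besides the shell and the picture viewer there is one more tool, called as name(argument=value, ...), one argument or row to a line, values as JSON. drive_tool: Moves the arm, as the interface text tells. Its arguments: {"type":"object","properties":{"plan":{"type":"array","items":{"type":"array","items":{"type":"number"}}},"grip_force":{"type":"number"}},"required":["plan"]}

```bash
mkdir -p pics; cat > h.py <<'E'
import numpy as np, cv2
from plant import bot
def world(c,p,s=None):
    p=np.array(p)
    if 'R' in c: return np.array(c['R']).T@(p-np.array(c['t']))
    q=np.array(c['tool_from_camera'])@np.r_[p,1]
    return np.array(s['orientation'])@q[:3]+np.array(s['tool_pos'])
def proj(c,X):
    q=np.array(c['R'])@np.array(X)+np.array(c['t']); return c['fx']*q[0]/q[2]+c['cx'],c['fy']*q[1]/q[2]+c['cy']
E
python3 - <<'E'
from h import *
ims=[]
for n in ['scene','side']:
    c=bot.capture(n); cv2.imwrite(f'pics/{n}0.png',c['frame'])
    for l in ['loaded_press_hub','empty_press','empty_press_tip']:
        for d in bot.mark_of(n,l)[:3]: print(n,l,round(d['p'],2),world(c,d['point']).round(3), proj(c,world(c,d['point'])))
    for d in bot.outline_of(n,'loaded_press_tbar')[:2]:
        r=d['region']; ys,xs=np.nonzero(r); print('outline',d['p'],xs.min(),xs.max(),ys.min(),ys.max())
s=bot.get_state(); print(s['time'],s['tool_pos'],np.array(s['orientation']).round(2))
E
```

```text
scene loaded_press_hub 0.85 [ 0.55  -0.224  0.236] (np.float64(162.98806187454528), np.float64(213.38977807729688))
scene empty_press 0.89 [ 0.512  0.242 -0.002] (np.float64(325.6309116527689), np.float64(205.24109452902698))
scene empty_press 0.5 [ 0.551 -0.218  0.239] (np.float64(166.36186941834606), np.float64(210.8226023832785))
scene empty_press_tip 0.71 [0.431 0.219 0.23 ] (np.float64(304.5124756816818), np.float64(118.71209720826513))
outline 0.78 153 182 183 256
side loaded_press_hub 0.74 [ 0.554 -0.221  0.236] (np.float64(308.6996653490358), np.float64(134.4374593462418))
side empty_press 0.68 [ 0.512  0.24  -0.004] (np.float64(306.1461506577138), np.float64(355.6641262582775))
side empty_press_tip 0.74 [0.433 0.229 0.225] (np.float64(356.23036227659884), np.float64(283.17326153817453))
outline 0.66 275 343 124 156
0.5 [ 0.30380948 -0.60277954  0.29223163] [[ 0.89  0.45  0.  ]
 [ 0.45 -0.89 -0.  ]
 [ 0.    0.   -1.  ]]
```

View pics/scene0.png

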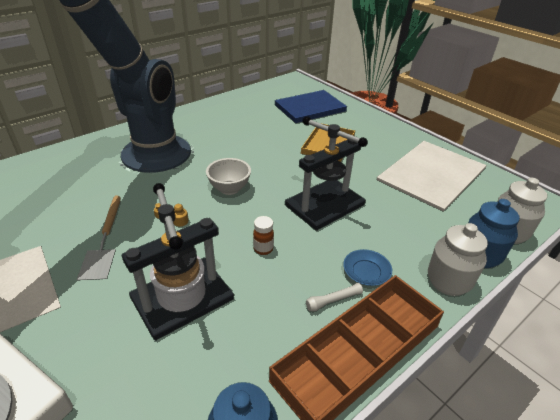

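View pics/side0.png

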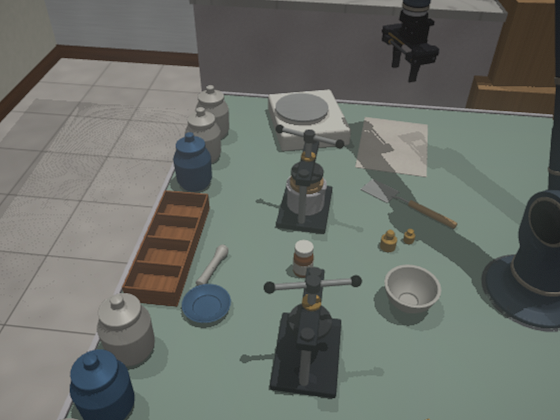

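```bash
python3 - <<'E'
from h import *
from scipy.optimize import minimize_scalar
for n in ['scene','side']:
    c=bot.capture(n); d=bot.outline_of(n,'loaded_press_tbar')[0]; ys,xs=np.nonzero(d['region'])
    # back-project mask to plane z=.236
    R,t=np.array(c['R']),np.array(c['t']); o=-R.T@t
    rays=R.T@np.array([(xs-c['cx'])/c['fx'],(ys-c['cy'])/c['fy'],np.ones(len(xs))])
    P=(o[:,None]+rays*((.234-o[2])/rays[2]))[:2].T
    m=P.mean(0); u,sv,v=np.linalg.svd(P-m,full_matrices=False); pr=(P-m)@v[0]
    print(n,m.round(3),'bar angle',np.degrees(np.arctan2(v[0][1],v[0][0])),'ends',(m+v[0]*pr.min()).round(3),(m+v[0]*pr.max()).round(3))
E
```

```text
scene [ 0.562 -0.223] bar angle -17.831148710988636 ends [ 0.461 -0.19 ] [ 0.655 -0.253]
side [ 0.552 -0.21 ] bar angle 157.66707836052916 ends [ 0.637 -0.245] [ 0.475 -0.178]
```

Scene view: the loaded press (pot and disc) has its hub near (165,213), and the empty one is near (333,130). In the side view the loaded hub is near (309,134). The networks agree, so the hub is about (0.552, -0.222) and the bar lies at about -20°.

Plan: centre the open gripper over the hub with the fingers straddling it, then turn the bar as a couple.

drive_tool(
  plan=[
    [0,0,0.045,7.3,1],
    [0,0,0.045,7.3,1],
    [0.0248,0.038,0,7.3,1],
    [0.0248,0.038,0,7.3,1],
    [0.0248,0.038,0,7.3,1],
    [0.0248,0.038,0,7.3,1],
    [0.0248,0.038,0,7.3,1],
    [0.0248,0.038,0,7.3,1],
    [0.0248,0.038,0,7.3,1],
    [0.0248,0.038,0,7.3,1],
    [0.0248,0.038,0,7.3,1],
    [0.0248,0.038,0,7.3,1],
  ],
)

```text
time: 1.9
tool_pos: [0.5525, -0.2212, 0.3826]
orientation: [[-0.417, 0.909, 0.001], [0.909, 0.417, -0.001], [-0.001, 0.0, -1.0]]
contact_force: [0.4, -0.4, -0.2]
grip_width: 1.001
grip_force: 0.0
```

```bash
cat > look.py <<'E'
from h import *
import sys
s=bot.get_state(); c=bot.capture('wrist'); cv2.imwrite(f'pics/{sys.argv[1]}.png',c['frame'])
for d in bot.mark_of('wrist','loaded_press_hub')[:2]: print('hub',round(d['p'],2),world(c,d['point'],s).round(3))
for d in bot.outline_of('wrist','loaded_press_tbar')[:1]:
    ys,xs=np.nonzero(d['region']); T=np.array(s['orientation'])@np.array(c['tool_from_camera'])[:3,:3]
    o=world(c,[0,0,0],s); r=T@np.array([(xs-c['cx'])/c['fx'],(ys-c['cy'])/c['fy'],np.ones(len(xs))])
    P=(o[:,None]+r*((.23-o[2])/r[2]))[:2].T; m=P.mean(0); v=np.linalg.svd(P-m,full_matrices=False)[2][0]
    print('bar',round(d['p'],2),m.round(3),'angle',np.degrees(np.arctan2(v[1],v[0])).round(1))
R=np.array(s['orientation']); print(s['time'],np.round(s['tool_pos'],4),'yaw',np.degrees(np.arctan2(R[1,1],R[0,1])).round(1),'j7',np.round(s['joint_pos'][6],1),np.round(s['contact_force'],1),np.round(s['torque'],2))
E
python3 look.py w1
```

```text
hub 0.64 [ 0.553 -0.222  0.234]
bar 0.95 [ 0.533 -0.215] angle -17.0
1.9 [ 0.5525 -0.2212  0.3826] yaw 24.6 j7 34.2 [ 0.4 -0.4 -0.2] [-0.01 -0.16 -0.01]
```

drive_tool(
  plan=[
    [0,0,-0.036,0,1],
    [0,0,-0.036,0,1],
    [0,0,-0.034,0,1],
    [0,0,0,0,1],
    [0,0,0,-6,1],
    [0,0,0,-6,1],
    [0,0,0,-6,1],
    [0,0,0,-6,1],
    [0,0,0,-6,1],
    [0,0,0,-6,1],
    [0,0,0,-6,1],
    [0,0,0,-6,1],
  ],
)

```text
time: 3.25
tool_pos: [0.5524, -0.2226, 0.2783]
orientation: [[0.406, 0.914, 0.002], [0.914, -0.406, 0.0], [0.001, 0.002, -1.0]]
contact_force: [0.9, 1.9, -1.3]
grip_width: 1.002
grip_force: 1.0
```

```bash
python3 look.py w2
```

```text
bar 0.62 [ 0.531 -0.2  ] angle -46.6
3.25 [ 0.5524 -0.2226  0.2783] yaw -23.9 j7 -12.8 [ 0.9  1.9 -1.3] [ 0.47 -0.12  0.09]
```

View pics/w2.png

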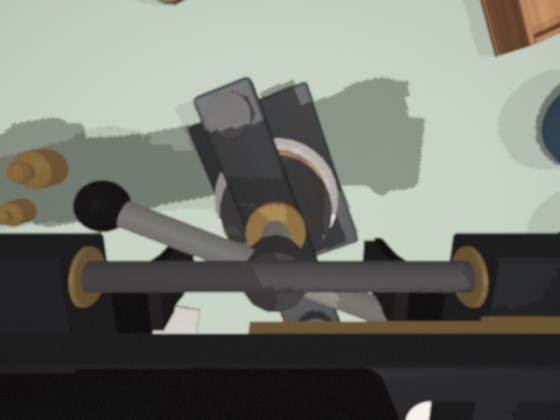

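The picture shows the fingers straddling the hub and the bar about 20° ahead of them (ball at (103,205)). It is being pushed clockwise, so I continue.

drive_tool(
  plan=[
    [0,0,-0.0004,-6,1],
    [0,0,-0.0004,-6,1],
    [0,0,-0.0004,-6,1],
    [0,0,-0.0004,-6,1],
    [0,0,-0.0004,-6,1],
    [0,0,-0.0004,-6,1],
    [0,0,-0.0004,-6,1],
    [0,0,-0.0004,-6,1],
    [0,0,-0.0004,-6,1],
    [0,0,-0.0004,-6,1],
    [0,0,-0.0004,-6,1],
    [0,0,-0.0004,-6,1],
  ],
)

```text
time: 4.6
tool_pos: [0.5514, -0.2232, 0.2726]
orientation: [[0.995, -0.101, -0.0], [-0.101, -0.995, -0.0], [-0.0, 0.0, -1.0]]
contact_force: [-1.5, 1.4, 1.8]
grip_width: 0.997
grip_force: 1.1
```

drive_tool(
  plan=[
    [0,0,-0.0004,-6,1],
    [0,0,-0.0004,-6,1],
    [0,0,-0.0004,-6,1],
    [0,0,-0.0004,-6,1],
    [0,0,-0.0004,-6,1],
    [0,0,-0.0004,-6,1],
    [0,0,-0.0004,-6,1],
    [0,0,-0.0004,-6,1],
    [0,0,0,-4,1],
    [0,0,0,0,1],
  ],
)

```text
time: 5.6
tool_pos: [0.5516, -0.2231, 0.269]
orientation: [[0.536, -0.844, -0.0], [-0.844, -0.536, -0.0], [-0.0, 0.0, -1.0]]
contact_force: [-0.3, 0.1, -0.9]
grip_width: 1.003
grip_force: 0.5
```

```bash
python3 look.py w3
```

```text
hub 0.93 [ 0.555 -0.22   0.227]
bar 0.63 [ 0.582 -0.219] angle -172.5
5.6 [ 0.5516 -0.2231  0.269 ] yaw -147.6 j7 -127.3 [-0.3  0.1 -0.9] [0.32 0.19 0.04]
```

drive_tool(
  plan=[
    [0,0,0,6,1],
    [0,0,0.04,0,1],
    [0,0,0.04,0,1],
    [0,0,0,8.5,1],
    [0,0,0,8.5,1],
    [0,0,0,8.5,1],
    [0,0,0,8.5,1],
    [0,0,0,8.5,1],
    [0,0,0,8.5,1],
    [0,0,0,8.5,1],
    [0,0,0,8.5,1],
    [0,0,0,8.5,1],
  ],
)

```text
time: 6.95
tool_pos: [0.5521, -0.2235, 0.3489]
orientation: [[0.905, 0.426, 0.002], [0.426, -0.905, -0.001], [0.001, 0.002, -1.0]]
contact_force: [0.4, -0.2, -0.5]
grip_width: 0.998
grip_force: 0.0
```

drive_tool(
  plan=[
    [0,0,0,8.5,1],
    [0,0,0,8.5,1],
    [0,0,0,8.5,1],
    [0,0,0,8.5,1],
    [0,0,0,8.5,1],
    [0,0,0,8.5,1],
    [0,0,0,8.5,1],
    [0,0,0,8.5,1],
    [0,0,0,8.5,1],
    [0,0,0,8.5,1],
    [0,0,0,8.5,1],
    [0,0,0,8.5,1],
  ],
)

```text
time: 8.15
tool_pos: [0.5521, -0.2236, 0.3488]
orientation: [[-0.605, 0.796, 0.002], [0.796, 0.605, -0.001], [-0.002, 0.001, -1.0]]
contact_force: [0.2, 0.3, -0.0]
grip_width: 1.002
grip_force: 0.0
```

```bash
python3 look.py w4
```

```text
hub 0.73 [ 0.554 -0.222  0.225]
bar 0.72 [ 0.532 -0.223] angle 8.2
8.15 [ 0.5521 -0.2236  0.3488] yaw 37.2 j7 47.8 [ 0.2  0.3 -0. ] [ 0.01 -0.1   0.04]
```

View pics/w4.png

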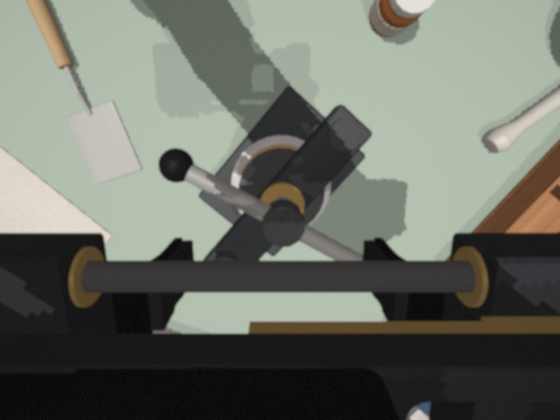

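The bar is at about 9° (ball at (176,165), hub at (284,222)) and the fingers are about 28° behind it. I'll back off a bit more, descend and push.

drive_tool(
  plan=[
    [0,0,0,8,1],
    [0,0,-0.04,4,1],
    [0,0,-0.043,0,1],
    [0,0,0,0,1],
    [0,0,0,-6,1],
    [0,0,0,-6,1],
    [0,0,0,-6,1],
    [0,0,0,-6,1],
    [0,0,0,-6,1],
    [0,0,-0.0004,-6,1],
    [0,0,-0.0004,-6,1],
    [0,0,-0.0004,-6,1],
  ],
)

```text
time: 9.5
tool_pos: [0.5526, -0.2218, 0.2663]
orientation: [[-0.01, 1.0, 0.002], [1.0, 0.01, 0.001], [0.001, 0.002, -1.0]]
contact_force: [-0.6, 2.8, -1.1]
grip_width: 0.996
grip_force: 0.9
```

drive_tool(
  plan=[
    [0,0,-0.0004,-6,1],
    [0,0,-0.0004,-6,1],
    [0,0,-0.0004,-6,1],
    [0,0,-0.0004,-6,1],
    [0,0,-0.0004,-6,1],
    [0,0,-0.0004,-6,1],
    [0,0,-0.0004,-6,1],
    [0,0,-0.0004,-6,1],
    [0,0,-0.0004,-6,1],
    [0,0,-0.0004,-6,1],
    [0,0,-0.0004,-6,1],
    [0,0,-0.0004,-6,1],
  ],
)

```text
time: 10.7
tool_pos: [0.5527, -0.2224, 0.2619]
orientation: [[0.948, 0.318, 0.002], [0.318, -0.948, 0.0], [0.002, 0.001, -1.0]]
contact_force: [-1.2, 0.5, 0.8]
grip_width: 1.0
grip_force: 1.1
```

```bash
python3 look.py w5
```

```text
hub 0.88 [ 0.553 -0.221  0.22 ]
bar 0.65 [ 0.557 -0.197] angle -92.6
10.7 [ 0.5527 -0.2224  0.2619] yaw -71.4 j7 -54.0 [-1.2  0.5  0.8] [0.27 0.36 0.08]
```

drive_tool(
  plan=[
    [0,0,-0.0004,-6,1],
    [0,0,-0.0004,-6,1],
    [0,0,-0.0004,-6,1],
    [0,0,-0.0004,-6,1],
    [0,0,-0.0004,-6,1],
    [0,0,-0.0004,-6,1],
  ],
)

```text
time: 11.45
tool_pos: [0.5518, -0.2228, 0.258]
orientation: [[0.955, -0.297, 0.0], [-0.297, -0.955, 0.0], [0.0, -0.0, -1.0]]
contact_force: [-1.4, 0.2, 1.3]
grip_width: 1.001
grip_force: 1.0
```

drive_tool(
  plan=[
    [0,0,-0.0002,-3,1],
    [0,0,-0.0002,-3,1],
    [0,0,-0.0002,-3,1],
    [0,0,-0.0002,-3,1],
    [0,0,0,0,1],
  ],
)

```text
time: 11.95
tool_pos: [0.552, -0.2228, 0.257]
orientation: [[0.874, -0.486, 0.001], [-0.486, -0.874, -0.0], [0.001, -0.0, -1.0]]
contact_force: [-1.5, -1.2, 1.3]
grip_width: 1.002
grip_force: 0.6
```

```bash
python3 look.py w6
```

```text
hub 0.78 [ 0.553 -0.223  0.219]
bar 0.76 [ 0.578 -0.208] angle -142.6
11.95 [ 0.552  -0.2228  0.257 ] yaw -119.1 j7 -97.8 [-1.5 -1.2  1.3] [0.22 0.28 0.1 ]
```

drive_tool(
  plan=[
    [0,0,0,-3,1],
    [0,0,0,-3,1],
    [0,0,0,-3,1],
    [0,0,0,-3,1],
    [0,0,0,0,1],
  ],
)

```text
time: 12.6
tool_pos: [0.5518, -0.2226, 0.2561]
orientation: [[0.754, -0.657, -0.0], [-0.657, -0.754, 0.0], [-0.0, 0.0, -1.0]]
contact_force: [-1.4, 1.0, -0.5]
grip_width: 1.001
grip_force: 0.6
```

```bash
python3 look.py w7
```

```text
hub 0.85 [ 0.554 -0.22   0.216]
bar 0.84 [ 0.581 -0.214] angle -155.1
12.6 [ 0.5518 -0.2226  0.2561] yaw -131.1 j7 -108.8 [-1.4  1.  -0.5] [0.2  0.36 0.14]
```

drive_tool(
  plan=[
    [0,0,0,-3,1],
    [0,0,0,-3,1],
    [0,0,0,-3,1],
    [0,0,0,0,1],
  ],
)

```text
time: 13.15
tool_pos: [0.5518, -0.2226, 0.2559]
orientation: [[0.642, -0.767, -0.0], [-0.767, -0.642, 0.0], [-0.0, 0.0, -1.0]]
contact_force: [-1.0, 0.7, -0.4]
grip_width: 0.998
grip_force: 0.6
```

```bash
python3 look.py w8
```

```text
hub 0.65 [ 0.555 -0.222  0.215]
bar 0.9 [ 0.582 -0.219] angle -164.2
13.15 [ 0.5518 -0.2226  0.2559] yaw -140.1 j7 -117.0 [-1.   0.7 -0.4] [0.28 0.2  0.09]
```

drive_tool(
  plan=[
    [0,0,0,-3,1],
    [0,0,0,-3,1],
    [0,0,0,-3,1],
    [0,0,0,-3,1],
    [0,0,0,0,1],
  ],
)

```text
time: 13.8
tool_pos: [0.5519, -0.2225, 0.256]
orientation: [[0.468, -0.884, -0.0], [-0.884, -0.468, 0.0], [-0.0, -0.0, -1.0]]
contact_force: [-1.0, 2.1, -0.3]
grip_width: 0.996
grip_force: 0.7
```

```bash
python3 look.py w9
```

```text
hub 0.6 [ 0.554 -0.224  0.215]
bar 0.94 [ 0.583 -0.226] angle -176.7
13.8 [ 0.5519 -0.2225  0.256 ] yaw -152.1 j7 -128.0 [-1.   2.1 -0.3] [0.35 0.2  0.05]
```

drive_tool(
  plan=[
    [0,0,0,-3,1],
    [0,0,0,-3,1],
    [0,0,0,-3,1],
    [0,0,0,-3,1],
    [0,0,0,0,1],
  ],
)

```text
time: 14.45
tool_pos: [0.552, -0.2227, 0.2561]
orientation: [[0.274, -0.962, 0.0], [-0.962, -0.274, -0.0], [0.0, -0.0, -1.0]]
contact_force: [-0.4, 1.9, -1.2]
grip_width: 1.004
grip_force: 0.7
```

```bash
python3 look.py w10
```

```text
hub 0.75 [ 0.554 -0.222  0.213]
bar 0.62 [ 0.582 -0.232] angle 171.2
14.45 [ 0.552  -0.2227  0.2561] yaw -164.1 j7 -138.9 [-0.4  1.9 -1.2] [0.43 0.1  0.04]
```

No stop felt yet and joint 7 is near its limit, so I'll make a third short pass.

drive_tool(
  plan=[
    [0,0,0,6,1],
    [0,0,0.04,0,1],
    [0,0,0.045,0,1],
    [0,0,0,8.5,1],
    [0,0,0,8.5,1],
    [0,0,0,8.5,1],
    [0,0,0,8.5,1],
    [0,0,0,8.5,1],
    [0,0,0,8.5,1],
    [0,0,0,8.5,1],
    [0,0,0,8.5,1],
    [0,0,0,8.5,1],
  ],
)

```text
time: 15.8
tool_pos: [0.5521, -0.2238, 0.3416]
orientation: [[0.989, 0.151, 0.002], [0.151, -0.989, -0.002], [0.002, 0.002, -1.0]]
contact_force: [0.4, 0.8, 0.8]
grip_width: 1.003
grip_force: 0.0
```

drive_tool(
  plan=[
    [0,0,0,8.5,1],
    [0,0,0,8.5,1],
    [0,0,0,8.5,1],
    [0,0,0,8.5,1],
    [0,0,0,8.5,1],
    [0,0,0,8.5,1],
    [0,0,0,8.5,1],
    [0,0,0,8.5,1],
    [0,0,0,8.5,1],
    [0,0,0,8.5,1],
    [0,0,0,8.5,1],
    [0,0,0,8.5,1],
  ],
)

```text
time: 17.0
tool_pos: [0.5521, -0.2238, 0.3416]
orientation: [[-0.353, 0.936, 0.002], [0.936, 0.353, -0.001], [-0.002, 0.001, -1.0]]
contact_force: [-0.3, 0.4, -0.2]
grip_width: 1.004
grip_force: 0.0
```

drive_tool(
  plan=[
    [0,0,0,8.5,1],
    [0,0,0,7,1],
    [0,0,0,0,1],
  ],
)

```text
time: 17.3
tool_pos: [0.552, -0.2239, 0.3415]
orientation: [[-0.585, 0.811, 0.002], [0.811, 0.585, -0.001], [-0.002, 0.001, -1.0]]
contact_force: [0.5, -0.0, 0.6]
grip_width: 0.999
grip_force: 0.0
```

```bash
python3 look.py w11
```

```text
hub 0.96 [ 0.556 -0.222  0.214]
bar 0.7 [ 0.533 -0.215] angle -8.8
17.3 [ 0.552  -0.2239  0.3415] yaw 35.8 j7 49.3 [ 0.5 -0.   0.6] [ 0.02 -0.12 -0.02]
```

View pics/w11.png

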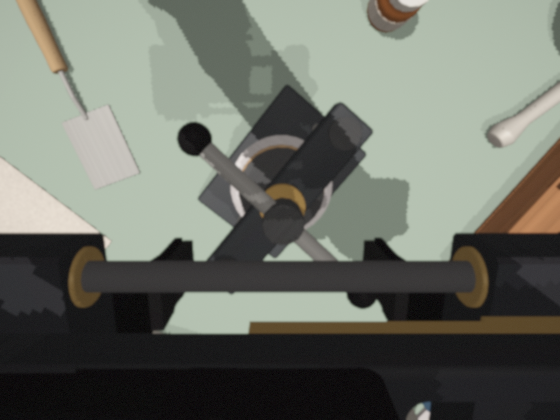

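The bar is now at about -8° and the fingers are 44° behind it. Descend and push to the stop.

drive_tool(
  plan=[
    [0,0,-0.042,0,1],
    [0,0,-0.043,0,1],
    [0,0,0,0,1],
    [0,0,0,-6,1],
    [0,0,0,-6,1],
    [0,0,0,-6,1],
    [0,0,0,-3,1],
    [0,0,0,-3,1],
    [0,0,0,0,1],
  ],
)

```text
time: 18.35
tool_pos: [0.5528, -0.2216, 0.2582]
orientation: [[-0.206, 0.978, 0.002], [0.978, 0.206, 0.001], [0.0, 0.002, -1.0]]
contact_force: [-0.8, 3.2, 1.3]
grip_width: 1.002
grip_force: 1.4
```

```bash
python3 look.py w12
```

```text
bar 0.69 [ 0.525 -0.209] angle -11.2
18.35 [ 0.5528 -0.2216  0.2582] yaw 11.9 j7 25.9 [-0.8  3.2  1.3] [0.62 0.03 0.18]
```

drive_tool(
  plan=[
    [0,0,0,-3,1],
    [0,0,0,-3,1],
    [0,0,0,0,1],
  ],
)

```text
time: 18.8
tool_pos: [0.5533, -0.2192, 0.2576]
orientation: [[-0.119, 0.993, 0.001], [0.993, 0.119, -0.0], [-0.001, 0.001, -1.0]]
contact_force: [-2.5, 7.5, 5.0]
grip_width: 1.0
grip_force: 34.0
```

```bash
python3 look.py w13
```

```text
hub 0.79 [ 0.555 -0.224  0.216]
bar 0.97 [ 0.531 -0.21 ] angle -13.2
18.8 [ 0.5533 -0.2192  0.2576] yaw 6.8 j7 21.0 [-2.5  7.5  5. ] [ 1.35 -0.08  3.32]
```

drive_tool(
  plan=[
    [0,0,0,-3,1],
    [0,0,0,-2,1],
    [0,0,0,0,1],
  ],
)

```text
time: 19.25
tool_pos: [0.5535, -0.2187, 0.2576]
orientation: [[-0.067, 0.998, -0.001], [0.998, 0.067, -0.01], [-0.01, -0.002, -1.0]]
contact_force: [-5.2, 2.4, 7.1]
grip_width: 1.001
grip_force: 109.3
```

```bash
python3 look.py w14
```

```text
hub 0.86 [ 0.555 -0.223  0.214]
bar 0.73 [ 0.534 -0.21 ] angle -14.4
19.25 [ 0.5535 -0.2187  0.2576] yaw 3.8 j7 17.5 [-5.2  2.4  7.1] [ 0.31  0.17 11.11]
```

Torque jumped to 11 N·m with the bar no longer moving, so it is at the stop. Back off and lift clear.

drive_tool(
  plan=[
    [0,0,0,3,1],
    [0,0,0,4,1],
    [0,0,0,6,1],
    [0,0,0,6,1],
    [0,0,0.03,0,1],
    [0,0,0.04,0,1],
    [0,0,0.04,0,1],
    [0,0,0,0,1],
    [0,0,0,0,1],
  ],
)

```text
time: 20.3
tool_pos: [0.552, -0.2239, 0.3675]
orientation: [[-0.338, 0.941, 0.003], [0.941, 0.338, -0.002], [-0.003, 0.002, -1.0]]
contact_force: [-0.1, -0.3, -0.2]
grip_width: 1.001
grip_force: 0.0
```

```bash
python3 look.py w15; python3 - <<'E'
from h import *
c=bot.capture('scene'); cv2.imwrite('pics/scene1.png',c['frame'])
for d in bot.mark_of('scene','empty_press_tip')[:2]: print(d['p'],world(c,d['point']))
E
```

```text
hub 0.62 [ 0.553 -0.223  0.215]
bar 0.63 [ 0.538 -0.215] angle -10.5
20.3 [ 0.552  -0.2239  0.3675] yaw 19.8 j7 34.6 [-0.1 -0.3 -0.2] [ 0.02 -0.08 -0.04]
0.56 [0.43245061 0.22066603 0.22838117]
```

View pics/scene1.png

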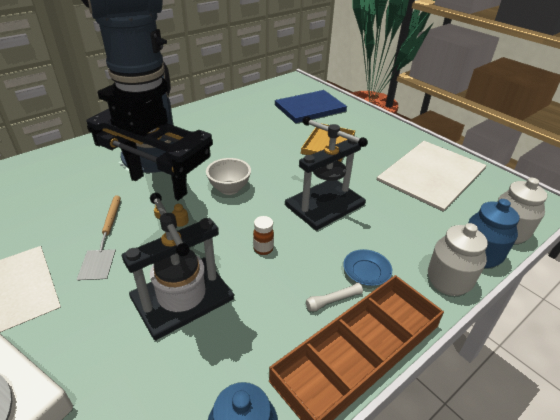

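The platen sits on the disc at about (177,262), the gripper is clear, and the empty press's bar at (333,130) looks unchanged. Handing in.

```bash
python3 -c "
from plant import bot
print(bot.job_done())"
```

```text
the job is handed in; nothing more can be done
None
```

The loaded press is wound down to its firm stop with the platen on the disc, the empty press's handle is where it was, the arm is clear, and the job was handed in at about 20 s; no verdict came back.

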